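# Wake the baking scale, change its unit and tare the bowl

## Task

The mixing bowl is already standing on the kitchen scale: get the scale ready for weighing flour into it. With a fingertip, lightly press the scale's power key (the square one), then its unit key (the round one), and last its tare key (the wide bar in the middle), one key at a time, letting each spring back up before you press the next. Only press the keys: leave the bowl, the scale and everything else on the counter standing where they are.

Things in the scene. Friction and masses are not known exactly. Their poses are not given: they have to be found in the camera images.
- scale: White kitchen scale, loose on rubber feet, 280 mm front to back (its x), 200 mm wide (its y), 1.1 kg. Origin under its middle, z up; its front (-x edge) faces the robot within 20 degrees, +y is its left seen from the front. The front 95 mm is a flat panel, top at 22 mm, with a display and three dark keys 25 mm behind the front edge. A push above 20 N would strain its load cell.
- scale_plate (a point): centre of the top of the scale's steel weighing plate (178 x 186 mm), 28 mm above the counter, 45 mm behind the scale's origin; the bowl stands on it. In front of it the keys stand in a row, 70 mm apart: round left, wide bar middle, square right, seen from the front
- power_key_top (a point): centre of the top of the power key: square, 24 x 24 mm, right end of the row; top 30 mm above the counter, standing 8 mm proud of the panel; axes as the scale's
- unit_key_top (a point): centre of the top of the unit key: round, 24 mm across, left end of the row; same height; axes as the scale's
- tare_key_top (a point): centre of the top of the tare key: bar 54 mm wide (scale y) by 22 mm, middle of the row; same height; axes as the scale's
- power_key (a joint): travel of the power key: 0 up, 0.005 m fully down. Spring return, about 0.4 N at first and 5 N fully down; a press registers past 0.0025 m (about 2.6 N), and below 0.0012 m the key counts as up again
- unit_key (a joint): travel of the unit key: 0 up, 0.005 m fully down. Spring return, about 0.4 N at first and 5 N fully down; a press registers past 0.0025 m (about 2.6 N), and below 0.0012 m the key counts as up again
- tare_key (a joint): travel of the tare key: 0 up, 0.005 m fully down. Spring return, about 0.4 N at first and 5 N fully down; a press registers past 0.0025 m (about 2.6 N), and below 0.0012 m the key counts as up again
- bowl: orange plastic mixing bowl, rim 180 mm across, 70 mm high, 0.18 kg, standing loose on the scale's steel plate, so its rim is 98 mm above the counter and the nearest point of it about 65 mm behind the row of keys; origin under its centre
- paddle: flat steel mixer paddle lying on the counter left of the scale, 171 x 124 mm, up to 23 mm thick; origin under its middle
- jar_tall: glass storage jar, 90 mm across, 170 mm tall, left of the scale beyond the cup and the paddle; origin under its centre
- jar_short: glass storage jar, 76 mm across, 100 mm tall, right of the scale; origin under its centre
- ramekin: white ceramic ramekin, 84 mm across, 45 mm tall, on the counter near the scale's right front corner; origin under its centre
- cup: aluminium measuring cup with a side handle, 76 mm across, 70 mm tall, left of the scale's front; origin under its centre
- spatula: wooden-handled spatula lying on the counter at the right, 280 mm long; origin under its middle
- crock: ceramic utensil crock with spoons and whisk standing in it, 140 mm across, utensils up to 330 mm high, far left; origin under its centre
There are look-alikes about, which are no part of the job. There is more than one size of the bowl; the job needs the largest.

How it is judged:
By the outcome, as a careful person would: the job done as asked, in the order asked, and still so for the second after the job is handed in, with the robot touching nothing.
It also fails if it takes over 42 s, if anything falls off the work surface, if the arm or the gripper's body presses on something with over 40 N, if the wrist force passes 120 N, or if a joint passes its speed limit or range.

## Robot

A 7-joint arm with a two-finger parallel gripper is mounted at the origin on the work surface. World frame = base frame: x ahead of the robot, y to its left, z up, the work surface at z = 0. Lengths are in mm, angles in rad, forces in N, time in s.
With the tool pointing down it reaches from about 400 to 875 mm from the base axis. Payload 4.4 kg.
Tool frame: the origin (TCP) lies at the very end of the fingers, on their centre line; the grasp point (between the pads) lies 19 mm behind it (ctrl.grip_point_offset is the distance from the TCP to the grasp point, in mm); z points along the fingers, y is the line along which they close (so a half turn about z gives the same grasp; the last joint's range is limited). The gripper opens to 85 mm and grips with 20 to 120 N. Pads are 22 mm wide; open, the fingers measure 114 mm over their backs; the gripper's body (76 mm by 85 mm) begins 54 mm behind the grasp point. The pads swing forward as they close: fully open they stand 13 mm farther back than shut.
Start: joints at [-1.175, 0.628, 0.038, 1.517, -0.027, 0.996, -0.02], TCP at [289.594, 581.939, 231.313] pointing down, gripper open.
Joint ranges: [-3.06, 3.06], [-0.37, 2.12], [-1.25, 1.32], [0.18, 2.47], [-1.1, 4.24], [0.23, 1.98], [-2.94, 2.94]. Speed limits (rad/s): [2.57, 2.57, 3.14, 3.14, 3.14, 3.14, 3.14].

## Interface

Orientations are given as [roll, pitch, yaw] about the fixed x, y, z axes, in that order (R = Rz(yaw) Ry(pitch) Rx(roll)).
In Python, from cell import ctrl gives the robot as it stands.
- The arm moves only by the tool jog_arm, never from a script. Its argument "increments" is one flat list of numbers, 7 for each row, row after row: the finger opening in cm, from 0 to 8.54, then the shift along the tool's x, y, z in cm, then the turn, a rotation vector about the tool's x, y, z in degrees. In form: [fingers, x, y, z, rx, ry, rz, fingers, x, y, z, rx, ry, rz, ...]. A call has 1 to 20 rows; each row is the pose to reach, as a shift and turn from the pose commanded when the call began, along the tool's axes at that moment; what a row does not reach only later rows make up. A row lasts 1/10 s, in which the tool goes at most 50 mm and 8.59 degrees, less where a joint would pass 70% of its speed; a pose out of reach is approached as far as the arm can. A call with a gripper value outside its range is refused whole. The fingers move at their own pace and stop on an object; the grip force is fixed at half the most. Time passes only in rows, so rows that repeat a pose let the fingers close. It gives the time, the measured TCP pose, the force, the opening and the grip force at its end, in the units of the state.
- ctrl.read_state(): the state, without advancing time (a new reading comes with each control period).
- ctrl.get_image(name): name is "scene" or "top" or "wrist"; returns the picture (400x640x3 uint8, red, green, blue); there is no depth.
- ctrl.camera_params(name): a dict with "fx", "fy", "cx", "cy" (pixels), "extrinsics" (4x4, takes a point from world to camera coordinates). Camera axes: x right, y down, z forward; pixel columns grow to the right and rows downward; lengths in mm; the calibration is good to about 2 mm. The wrist camera is an equidistant fisheye: a pixel r from the principal point sees the ray r / f radians off the axis. A picture is of the moment at which its call begins: read the wrist's pose just before it. camera_params takes no time and is no camera call; for the wrist camera it gives the pose at the moment of the call.
- ctrl.finish_job(): hands the job in; it is judged then, once.
The state is a dict: "clock": time; "qpos": joint angles; "qd": joint speeds; "tau": joint torques, N m; "eef_pos": TCP position; "tool_rot": TCP orientation; "force": force on the tool from outside, world axes, zero at the start; "torque": the same for the moment, N m; "width": finger opening in mm; "gripper_force": force on a finger pad.
Only numpy, scipy, OpenCV 4.12 (cv2) and the standard library are available. Lean on these libraries where they do the work, as an engineer would, in place of code of your own. Each camera call takes 0.05 s, during which the arm holds its last target. There are 200 camera calls.

## Working session

There is one attempt and no reset: what is moved stays moved. The work goes in short steps, Python scripts to look and compute and a tool call to move; the robot and the scene stay as the last step left them, time stands still between calls to the robot, and variables do not carry over. Pictures are saved under pics/ and viewed, at most 10 in all, crops included, and the job is handed in when it is done.

Besides the shell and the picture viewer there is one more tool, called after "Emit:" as name(argument=value, ...) on one line, values as JSON. jog_arm: Moves the arm, as the interface text tells. Its arguments: {"type":"object","properties":{"increments":{"type":"array","items":{"type":"number"}}},"required":["increments"]}

```bash
mkdir -p pics; cat > h.py <<'E'
import numpy as np, cv2
from cell import ctrl
def snap(n,f):
    im=ctrl.get_image(n); cv2.imwrite(f'pics/{f}.png',im[:,:,::-1]); return im
def ray(n,u,v,z,p=None):
    p=p or ctrl.camera_params(n); E=np.array(p['extrinsics']); R,t=E[:3,:3],E[:3,3]
    d=R.T@np.array([(u-p['cx'])/p['fx'],(v-p['cy'])/p['fy'],1]); c=-R.T@t
    return c+d*(z-c[2])/d[2]
E
python3 - <<'E'
from h import *
a=snap('top','top0'); b=snap('scene','scene0')
s=ctrl.read_state(); print(s)
for n in('top','scene'): print(ctrl.camera_params(n))
E
```

```text
{'clock': 0.1, 'qpos': array([-1.17480622,  0.62924219,  0.03840879,  1.5182819 , -0.02701116,
        0.99631684, -0.02002205]), 'qd': array([-0.00081718, -0.00127654, -0.00111076, -0.00125652,  0.00039226,
        0.00084106, -0.00016536]), 'tau': array([ 3.10825264e-03, -5.64527071e+01,  1.23027094e+00, -1.93970132e+01,
        1.11898652e-02,  5.55635270e-03, -7.43594285e-06]), 'eef_pos': array([289.30413706, 581.427586  , 230.48336346]), 'tool_rot': array([-3.13986078e+00, -1.30946239e-05,  2.67980319e+00]), 'force': array([-0.1239114 ,  0.69197994,  0.31825061]), 'torque': array([ 0.04605589, -0.03166284, -0.03653995]), 'gripper_force': 0.0, 'width': 85.47208871203692}
{'fx': 393.12900233995174, 'fy': 393.12900233995174, 'cx': 319.3783296838864, 'cy': 206.19585878594094, 'extrinsics': array([[ 1.55336086e-02, -9.99876817e-01, -2.24885090e-03,
         8.29599368e+01],
       [-9.91626304e-01, -1.51169759e-02, -1.28252678e-01,
         5.64730188e+02],
       [ 1.28202884e-01,  4.22224661e-03, -9.91738974e-01,
         1.03659404e+03],
       [ 0.00000000e+00,  0.00000000e+00,  0.00000000e+00,
         1.00000000e+00]])}
{'fx': 386.8473255206401, 'fy': 386.8473255206401, 'cx': 317.810718415786, 'cy': 200.24364978657678, 'extrinsics': array([[-5.74870550e-01,  8.18232124e-01, -4.47682215e-03,
         2.40648334e+02],
       [ 6.70074878e-01,  4.67624667e-01, -5.76477951e-01,
        -3.62717468e+02],
       [-4.69599306e-01, -3.34400003e-01, -8.17100441e-01,
         1.38233672e+03],
       [ 0.00000000e+00,  0.00000000e+00,  0.00000000e+00,
         1.00000000e+00]])}
```

View pics/top0.png

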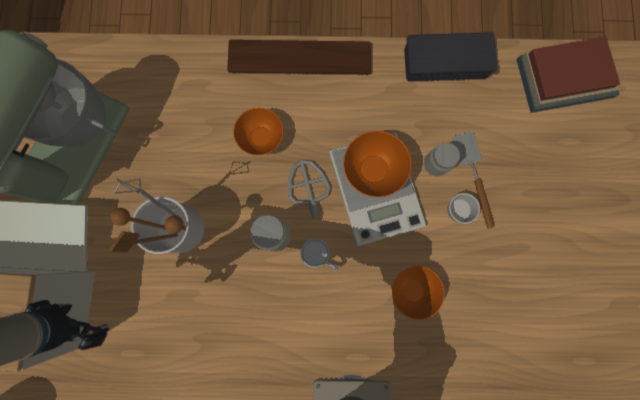

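View pics/scene0.png

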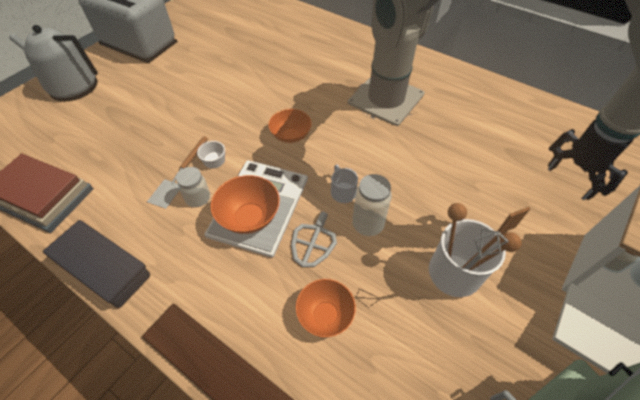

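The top view shows three orange bowls: (377,164) on the scale and the largest, (258,131), and (418,292). The one on the scale is the one meant. The key row below it is round (365,234), bar (390,227) and square (414,220). I'll confirm with an enlarged crop.

```bash
python3 - <<'E'
from h import *
im=cv2.imread('pics/top0.png')[120:270,310:450]
im=cv2.resize(im,None,fx=4,fy=4,interpolation=cv2.INTER_CUBIC);cv2.imwrite('pics/c0.png',im)
for n,u,v,z in [('round',365,234,30),('bar',390,227,30),('sq',414,220,30),('jar',270,232,170),('crock',160,225,150),('spoon',172,225,330),('spoon2',118,217,330),('bowlnear',418,292,60),('cup',315,253,70),('ram',465,208,45),('jarS',445,155,100)]:
    print(n,ray('top',u,v,z).round())
E
```

```text
round [490. -34.  30.]
bar [ 510. -102.   30.]
sq [ 530. -167.   30.]
jar [483. 207. 170.]
crock [497. 477. 150.]
spoon [484. 380. 330.]
spoon2 [498. 487. 330.]
bowlnear [ 340. -168.   60.]
cup [436. 101.  70.]
ram [ 563. -302.   45.]
jarS [ 695. -234.  100.]
```

View pics/c0.png

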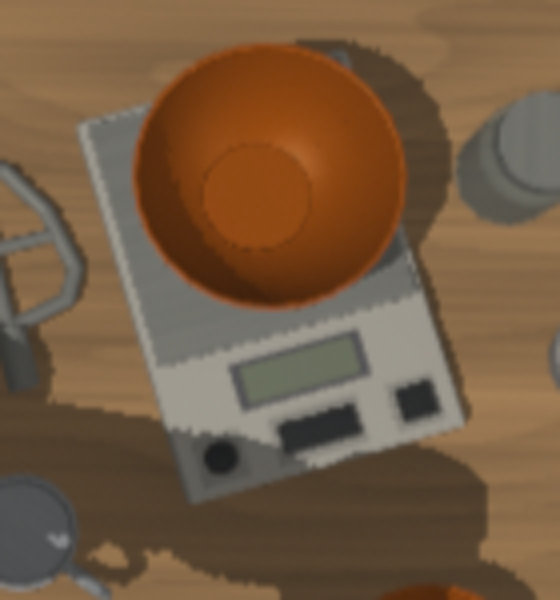

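The crop shows the scale with the biggest bowl. In full-image pixels the keys are round (365.2,234.2), bar (390,227) and square (414.2,220). In the world frame the row is spaced at about 70 mm as it should be, and the scale yaw is about 16.7°. I'll go over the bar with the fingers shut, swinging inside the crock.

Emit:
jog_arm(increments=[0,-5,-7,0,0,0,8,0,-8,-11.5,0,0,0,16,0,-11,-16,0,0,0,24,0,-14,-20,0,0,0,32,0,-16.2,-23.4,0,0,0,40,0,-20,-26.5,0,0,0,48,0,-23.9,-29.6,0,0,0,56,0,-27.7,-32.7,0,0,0,64,0,-31.5,-35.8,0,0,0,72,0,-35.3,-39,0,0,0,80,0,-39.1,-42.1,0,0,0,88,0,-43,-45.2,0,0,0,96,0,-46.8,-48.3,0,0,0,104,0,-50.3,-51.4,0,0,0,112,0,-50.3,-51.4,0,0,0,120,0,-50.3,-51.4,0,0,0,128,0,-50.3,-51.4,2,0,0,136.8,0,-50.3,-51.4,6,0,0,136.8,0,-50.3,-51.4,8,0,0,136.8,0,-50.3,-51.4,8,0,0,136.8])

```text
clock: 2.1
eef_pos: [508.7, -101.5, 148.7]
tool_rot: [-3.139, 0.006, 0.292]
force: [0.9, -0.3, 0.2]
width: 0.1
gripper_force: 0.0
```

```bash
python3 - <<'E'
from h import *
s=ctrl.read_state(); p=ctrl.camera_params('wrist'); snap('wrist','w1')
print(s['clock'],s['eef_pos'],s['tool_rot'],s['force'],s['width'],s['qpos'])
E=np.array(p['extrinsics'])
print(p)
# predicted fisheye pixels of keys
for k in [(490,-34,30),(510,-102,30),(530,-167,30)]:
    c=E[:3,:3]@np.array(k)+E[:3,3]; th=np.arctan2(np.hypot(*c[:2]),c[2]); ph=c[:2]/np.hypot(*c[:2])
    print(k,p['cx']+p['fx']*th*ph[0],p['cy']+p['fy']*th*ph[1])
E
```

```text
2.1 [ 508.66497225 -101.50980473  148.67419608] [-3.13874856  0.00561267  0.2921243 ] [ 0.87123787 -0.33870799  0.20105449] 0.08865664644433557 [-0.26802567  0.64714813  0.63495945  1.97039574 -0.57479106  0.71662843
 -0.55858606]
{'fx': 309.70691628693146, 'fy': 309.70691628693146, 'cx': 315.3156537043101, 'cy': 195.7973049536589, 'extrinsics': array([[ 2.86703479e-01, -9.58017028e-01, -2.11891361e-03,
        -2.42825444e+02],
       [-9.16798972e-01, -2.75008708e-01,  2.89568397e-01,
         4.24533119e+02],
       [-2.77994174e-01, -8.10776489e-02, -9.57154979e-01,
         4.33200436e+02],
       [ 0.00000000e+00,  0.00000000e+00,  0.00000000e+00,
         1.00000000e+00]])}
(490, -34, 30) 237.23087822764944 188.3490434169635
(510, -102, 30) 316.512640979852 188.6023359335197
(530, -167, 30) 392.65678348081815 188.22944685100595
```

View pics/w1.png

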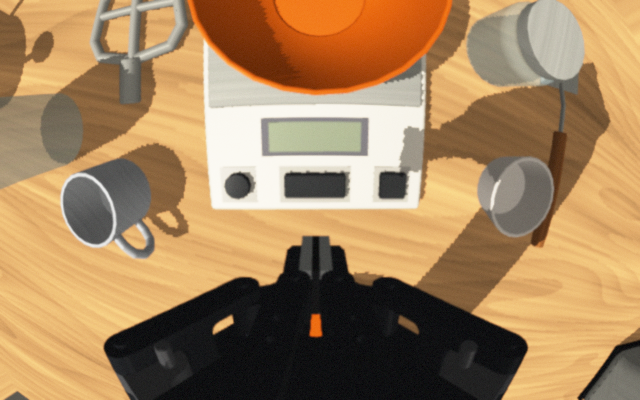

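The wrist view puts the keys at (238,185), (316,185) and (393,185), within about 3 px of the predictions, so the positions hold to about 2 mm. Next I'll go to just above the square key.

Emit:
jog_arm(increments=[0,0.3,4,0,0,0,0,0,0.3,6.9,2,0,0,0,0,0.3,6.9,6,0,0,0,0,0.3,6.9,9,0,0,0,0,0.3,6.9,10.5,0,0,0,0,0.3,6.9,11,0,0,0,0,0.3,6.9,11,0,0,0,0,0.3,6.9,11,0,0,0])

```text
clock: 2.95
eef_pos: [534.8, -167.9, 42.8]
tool_rot: [3.14, -0.002, 0.292]
force: [0.8, -0.7, -0.0]
width: -0.1
gripper_force: 0.0
```

```bash
python3 - <<'E'
from h import *
s=ctrl.read_state(); im=snap('wrist','w2'); print(s['eef_pos'],s['force'])
c=cv2.resize(im[130:280,180:460,::-1],None,fx=2.5,fy=2.5,interpolation=cv2.INTER_CUBIC);cv2.imwrite('pics/w2c.png',c)
E
```

```text
[ 534.80563423 -167.94378954   42.79478446] [ 0.80255907 -0.72399893 -0.03010188]
```

View pics/w2c.png

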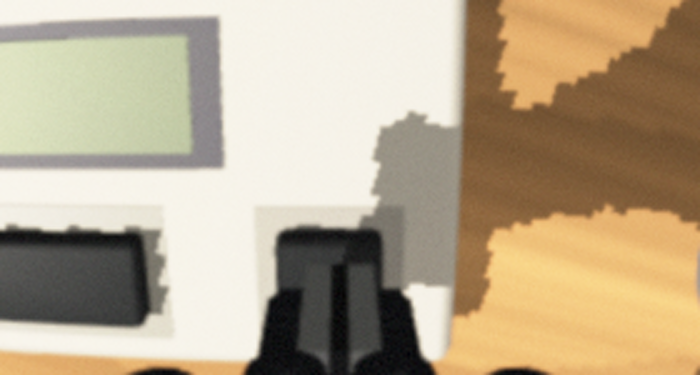

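The crop shows the fingertip just above the square key, about 2 mm to the right, which agrees with the readings. I'll correct that and press gently.

Emit:
jog_arm(increments=[0,-0.3,-0.2,0.4,0,0,0,0,-0.3,-0.2,1.0,0,0,0,0,-0.3,-0.2,1.2,0,0,0,0,-0.3,-0.2,1.4,0,0,0,0,-0.3,-0.2,1.5,0,0,0,0,-0.3,-0.2,1.5,0,0,0])

```text
clock: 3.6
eef_pos: [529.9, -166.2, 26.2]
tool_rot: [-3.141, 0.0, 0.292]
force: [-1.9, 1.3, 3.6]
width: -0.3
gripper_force: 1.9
```

Force is 3.6 N at about 3.8 mm of travel, so the press registers. I'll lift and move across to the round key.

Emit:
jog_arm(increments=[0,0,0,-0.5,0,0,0,0,0,0,-2,0,0,0,0,0,0,-3,0,0,0,0,0.1,-4,-3,0,0,0,0,0.1,-8,-3,0,0,0,0,0.1,-12,-3,0,0,0,0,0.1,-13.8,-3,0,0,0,0,0.1,-13.8,-2,0,0,0,0,0.1,-13.8,-1.5,0,0,0,0,0.1,-13.8,-1.5,0,0,0,0,0.1,-13.8,-1.5,0,0,0])

```text
clock: 4.7
eef_pos: [491.7, -35.8, 41.3]
tool_rot: [3.141, -0.0, 0.29]
force: [-0.1, -0.2, -0.5]
width: -0.1
gripper_force: 0.0
```

Emit:
jog_arm(increments=[0,0,-0.2,0.4,0,0,0,0,0,-0.2,0.9,0,0,0,0,0,-0.2,1.1,0,0,0,0,0,-0.2,1.3,0,0,0,0,0,-0.2,1.45,0,0,0,0,0,-0.2,1.45,0,0,0])

```text
clock: 5.3
eef_pos: [490.6, -32.3, 26.8]
tool_rot: [-3.141, 0.0, 0.292]
force: [-1.2, -0.5, 3.2]
width: -0.0
gripper_force: 1.6
```

Emit:
jog_arm(increments=[0,0,0,0.05,0,0,0,0,0,0,0.05,0,0,0,0,0,0,-0.5,0,0,0,0,0,0,-2,0,0,0,0,0,0,-3,0,0,0,0,0,4,-3,0,0,0,0,0,7.1,-3,0,0,0,0,0,7.1,-2,0,0,0,0,0,7.1,-1.5,0,0,0,0,0,7.1,-1.5,0,0,0,0,0,7.1,-1.5,0,0,0])

```text
clock: 6.4
eef_pos: [510.8, -98.8, 41.6]
tool_rot: [-3.14, 0.001, 0.294]
force: [-0.4, 0.6, -0.1]
width: 0.1
gripper_force: 0.0
```

```bash
python3 - <<'E'
from h import *
s=ctrl.read_state(); im=snap('wrist','w3'); print(s['eef_pos'],s['force'])
cv2.imwrite('pics/w3c.png',cv2.resize(im[100:280,150:490,::-1],None,fx=2,fy=2))
E
```

```text
[510.84752175 -98.77643316  41.61315011] [-0.36395273  0.64197442 -0.08908619]
```

View pics/w3c.png

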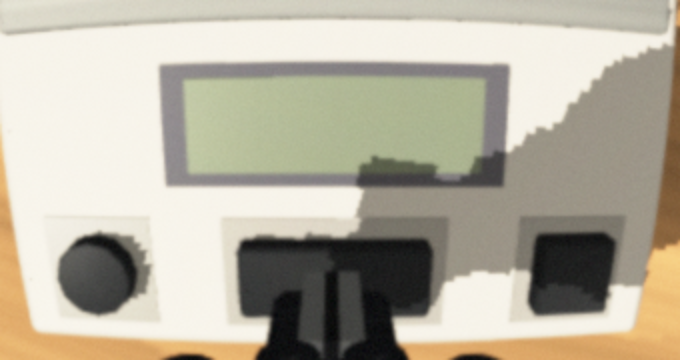

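The crop shows the fingertip centred over the bar (333 against 335 px), with both other keys up and the scale where it was. I'll press tare.

Emit:
jog_arm(increments=[0,0,0.1,0.4,0,0,0,0,0,0.1,0.9,0,0,0,0,0,0.1,1.1,0,0,0,0,0,0.1,1.3,0,0,0,0,0,0.1,1.5,0,0,0,0,0,0.1,1.5,0,0,0])

```text
clock: 7.05
eef_pos: [511.3, -100.8, 26.7]
tool_rot: [-3.141, 0.0, 0.292]
force: [-0.3, 0.9, 2.7]
width: -0.1
gripper_force: 1.7
```

Emit:
jog_arm(increments=[0,0,0,0.07,0,0,0,0,0,0,0.07,0,0,0])

```text
clock: 7.25
eef_pos: [511.3, -100.9, 26.2]
tool_rot: [-3.141, 0.0, 0.292]
force: [-1.8, 1.3, 3.9]
width: -0.3
gripper_force: 1.9
```

Force is now 3.9 N, so tare is registered. I'll lift clear.

Emit:
jog_arm(increments=[0,0,0,-0.5,0,0,0,0,0,0,-2,0,0,0,0,0,0,-6,0,0,0,0,0,0,-10,0,0,0,0,0,0,-12,0,0,0,0,0,0,-12,0,0,0,0,0,0,-12,0,0,0])

```text
clock: 7.95
eef_pos: [511.7, -100.9, 146.2]
tool_rot: [3.141, -0.001, 0.293]
force: [0.3, -0.0, -0.3]
width: -0.2
gripper_force: 0.0
```

```bash
python3 - <<'E'
from h import *
s=ctrl.read_state(); im=snap('wrist','w4'); print(s['eef_pos'],s['force'])
E
```

```text
[ 511.70789248 -100.92680408  146.18851828] [ 0.31516002 -0.02047789 -0.30673549]
```

View pics/w4.png

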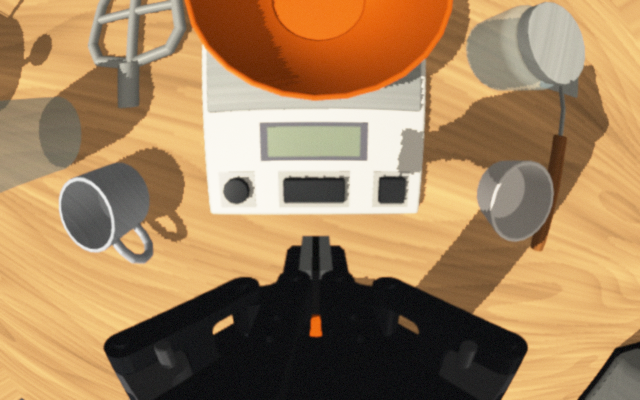

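The picture shows the keys up at (236,190), (315,190) and (392,190). The bowl, scale and neighbours are as before, and the whole view is shifted equally by the 3 mm change in TCP.

```bash
python3 -c "
from cell import ctrl
print(ctrl.finish_job())"
```

```text
the job is handed in; nothing more can be done
None
```

I pressed power, unit and tare in that order and let each spring back up, at about 3–4 N per press; the bowl, scale and neighbouring items show no movement in the last wrist picture, and the job was handed in at about 8 s.

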